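Feel for the high side of a photo stand and ease it level

TASK

The round plate of the little photo stand has been knocked out of level. Take the orange probe and, with its tip, lightly touch the plate for a moment just inside each of the four studs in turn, starting at the red stud and going anticlockwise seen from above, to feel which side is high; then press that high side down with the probe, no harder than 25 N, until the plate is level to within one degree, and put the probe back in its wooden holder. Touch the stand with nothing but the probe, never tip the plate right over to either side, and leave the mug, jar and pink box where they are.

Things in the scene. Friction and masses are not known exactly. Their poses are not given: they have to be found in the camera images.
- stand: photo stand fixed to the table: black round base (200 mm across, 20 mm high), four studs with 18 mm balls (one red, three white, tops 77 mm up, 96 mm from the centre, outside the plate) and a round aluminium plate 160 mm across, 8 mm thick, on a stiff friction joint. Origin: centre of the base's underside; z up; x points to the red stud, y to the first white stud anticlockwise.
- plate_axis (a point): point on the stand's centre axis, 80 mm up, fixed to the base. The centre of the plate's face is 2 to 14 mm above it (differs each time, then stays). The plate tilts 0.045 to 0.065 rad at the start, in an unknown direction unrelated to the studs. It rocks about its centre along that one direction only: high side down, opposite side up, or the reverse.
- spot1 (a point): point 60 mm from the stand's centre axis, 36 mm inwards from the red stud, where the plate is to be touched; fixed to the base, 80 mm above the table. The plate's face lies above or below it by an unknown amount (see plate_axis).
- spot2 (a point): point 60 mm from the stand's centre axis, 36 mm inwards from the first white stud anticlockwise from the red one, where the plate is to be touched; fixed to the base, 80 mm above the table. The plate's face lies above or below it by an unknown amount (see plate_axis).
- spot3 (a point): point 60 mm from the stand's centre axis, 36 mm inwards from the second white stud (opposite the red one), where the plate is to be touched; fixed to the base, 80 mm above the table. The plate's face lies above or below it by an unknown amount (see plate_axis).
- spot4 (a point): point 60 mm from the stand's centre axis, 36 mm inwards from the third white stud, where the plate is to be touched; fixed to the base, 80 mm above the table. The plate's face lies above or below it by an unknown amount (see plate_axis).
- out_of_level (a joint): how far the plate is out of level, rad (amount, not direction): 0 level, 0.045 to 0.065 at the start; falls as the high side goes down, negative past level; no stop before +-0.12. It stays where it is left. About 10 N at 60 mm from the centre moves it when pressed exactly on the high or low side; off to the side divide by the cosine of the angle. Lighter touches do not move it.
- probe: the probe, upright in the holder, 123 mm long, about 0.12 kg: a steel shaft of 10 mm diameter with a round rubber tip, 58 mm long, under a square orange handle 24 x 24 mm and 65 mm long. Origin: the end of the tip; z along the probe towards the handle; x and y square to the handle's flat sides.
- probe_tip (a point): end of the probe's rubber tip (the probe's origin).
- probe_grip (a point): point inside the probe's handle to grasp, 95 mm from the tip and 28 mm below the handle's top.
- holder: wooden block, 70 x 70 x 65 mm high, fixed to the table, with a vertical through hole of 16 mm diameter in its middle; the probe's shaft hangs in the hole and its handle's underside rests on the block's top, tip 7 mm above the table. Origin: centre of the underside; z up; x and y square to its sides.
- mug: blue ceramic mug, 80 mm across, 92 mm high, loose; origin centre of underside.
- jar: green glass jar with a yellow cap, 68 mm across, 100 mm high, loose; origin centre of underside.
- giftbox: pink lidded box, 134 x 94 x 50 mm high, loose; origin centre of underside.

How it is judged:
By the outcome, as a careful person would: the job done as asked, in the order asked, and still so for the second after the job is handed in, with the robot touching nothing.
It also fails if it takes over 72 s, if anything falls off the work surface, if the arm or the gripper's body presses on something with over 40 N, if the wrist force passes 120 N, or if a joint passes its speed limit or range.

ROBOT

A 7-joint arm with a two-finger parallel gripper is mounted at the origin on the work surface. World frame = base frame: x ahead of the robot, y to its left, z up, the work surface at z = 0. Lengths are in m, angles in rad, forces in N, time in s.
With the tool pointing down it reaches from about 0.425 to 0.875 m from the base axis. Payload 4.7 kg.
Tool frame: the origin (TCP) lies at the centre of the arm's flange, where the gripper is bolted on; the fingertips stand 173 mm ahead of it and the grasp point (between the pads) lies 155 mm ahead of it (robot.hold_point_z is the distance from the TCP to the grasp point, in m); z points along the fingers, y is the line along which they close (so a half turn about z gives the same grasp; the last joint's range is limited). The gripper opens to 85 mm and grips with 20 to 120 N. Pads are 22 mm wide; open, the fingers measure 114 mm over their backs; the gripper's body (76 mm by 85 mm) begins 54 mm behind the grasp point. The pads swing forward as they close: fully open they stand 13 mm farther back than shut.
Start: joints at [1.233, 0.321, -0.07, 1.45, 0.023, 1.371, -0.057], TCP at [0.224, -0.61, 0.405] pointing down, gripper open.
Joint ranges: [-2.86, 2.86], [-0.3, 2.09], [-1.38, 1.24], [0.06, 2.45], [-1.56, 4.7], [0.09, 2.05], [-2.69, 2.69]. Speed limits (rad/s): [2.57, 2.57, 3.14, 3.14, 3.14, 3.14, 3.14].

INTERFACE

Orientations are given as a 3x3 rotation matrix whose columns are the frame's x, y, z axes.
In Python, from cell import robot gives the robot as it stands.
- The arm moves only by the tool apply_moves, never from a script. Its argument "motion" is a list of rows, each a list of 6 numbers: the shift along the tool's x, y, z in mm, then the turn, a rotation vector about the tool's x, y, z in degrees. In form: [[dx, dy, dz, rx, ry, rz], ...]. A call has 1 to 8 rows; each row shifts and turns the commanded pose from where the row before left it, along the tool's axes as they then stand; what a row does not reach is not made up. A row lasts 1/12 s, in which the tool goes at most 41.7 mm and 7.16 degrees, less where a joint would pass 70% of its speed; a pose out of reach is approached as far as the arm can. A call with a gripper value outside its range is refused whole. "claw" is the closure, from -1 (fully open) to 1 (shut), set as the call begins (left out, the last holds). The fingers move at their own pace and stop on an object; "newtons" is the grip in N (left out, the last holds). Time passes only in rows, so rows that do not move let the fingers close. It gives the time, the measured TCP pose, the force, the opening and the grip force at its end, in the units of the state.
- robot.sense(): the state, without advancing time (a new reading comes with each control period).
- robot.grab_frame(name): name is "scene" or "side" or "wrist"; returns the picture (480x640x3 uint8, red, green, blue); there is no depth.
- robot.calibration(name): a dict with "fx", "fy", "cx", "cy" (pixels), "extrinsics" (4x4, takes a point from world to camera coordinates); the wrist camera has in their place "mount" (4x4, takes a point from camera to tool coordinates, whose origin is the TCP and whose axes are the flange's). Camera axes: x right, y down, z forward; pixel columns grow to the right and rows downward; lengths in m; the calibration is good to about 2 mm. A picture is of the moment at which its call begins: read the wrist's pose just before it. calibration takes no time and is no camera call.
- robot.sign_off(): hands the job in; it is judged then, once.
Trained networks look in the newest picture that a camera, given by its name, has taken for a name from the list of things; names that differ only in an ending like _2 or _b are one class to them, and where a whole thing is asked for, a point or a joint stands for the part that bears it (a point fixed in the world has none). Each returns a list of dicts, best first, with "conf" (0 to 1); they miss things now and then, are a little off and sometimes report something else, mostly with a low value. They report only what shows in the picture. A call takes as long as a camera call.
- robot.look_for(camera, thing): "position" ([row, column] in pixels, amid what is visible of it).
- robot.regions_of(camera, thing): "mask" (480x640 bool, what is visible of it) and "position" ([row, column] in pixels, amid what is visible of it).
The state is a dict: "clock": time; "joint_pos": joint angles; "qd": joint speeds; "tau": joint torques, N m; "ee_pos": TCP position; "ee_rot": TCP orientation; "wrist_force": force on the tool from outside, world axes, zero at the start; "torque": the same for the moment, N m; "finger_gap": opening from 0.0 (shut) to 1.0 (fully open); "grasp_force": force on a finger pad.
Only numpy, scipy, OpenCV 4.12 (cv2) and the standard library are available. Lean on these libraries where they do the work, as an engineer would, in place of code of your own. Each camera call takes 0.05 s, during which the arm holds its last target. There are 200 camera calls.

## Working session

There is one attempt and no reset: what is moved stays moved. The work goes in short steps, Python scripts to look and compute and a tool call to move; the robot and the scene stay as the last step left them, time stands still between calls to the robot, and variables do not carry over. Pictures are saved under pics/ and viewed, at most 10 in all, crops included, and the job is handed in when it is done.

Besides the shell and the picture viewer there is one more tool, called by a JSON object that holds its "method" and its "body". apply_moves: Moves the arm, as the interface text tells. Its arguments: {"type":"object","properties":{"motion":{"type":"array","items":{"type":"array","items":{"type":"number"}}},"claw":{"type":"number"},"newtons":{"type":"number"}},"required":["motion"]}

```bash
mkdir -p pics; ls; python3 - <<'E'
from cell import robot
import cv2,numpy as np
s=robot.sense();print({k:np.round(v,3).tolist() for k,v in s.items()})
ims=[]
for c in("scene","side"):
    im=robot.grab_frame(c);ims.append(im[...,::-1]);k=robot.calibration(c);print(c,k)
    cv2.imwrite(f"pics/{c}0.png",im[...,::-1])
    for t in("stand","probe","holder","mug","jar","giftbox"):
        print(t,[(np.round(d["position"]).tolist(),round(d["conf"],2)) for d in robot.look_for(c,t)[:2]])
print(robot.calibration("wrist"))
E
```

```text
pics
{'clock': 0.0, 'joint_pos': [1.233, 0.322, -0.07, 1.452, 0.023, 1.371, -0.057], 'qd': [-0.001, 0.002, 0.001, 0.0, -0.002, -0.001, 0.001], 'tau': [-0.0, -49.359, -0.382, -31.434, 0.013, 0.011, -0.0], 'ee_pos': [0.224, -0.61, 0.404], 'ee_rot': [[0.939, 0.345, -0.001], [0.345, -0.939, 0.002], [-0.0, -0.002, -1.0]], 'wrist_force': [0.705, 0.894, 1.2], 'torque': [0.006, 0.061, 0.04], 'grasp_force': 0.0, 'finger_gap': 0.999}
scene {'fx': 498.9945818026931, 'fy': 498.9945818026931, 'cx': 319.61933748727796, 'cy': 238.41791658125032, 'extrinsics': array([[ 0.4189495 ,  0.90799131,  0.00575352, -0.24333923],
       [ 0.76660756, -0.3503047 , -0.53814446, -0.40091417],
       [-0.48661501,  0.22986605, -0.84283298,  1.49177977],
       [ 0.        ,  0.        ,  0.        ,  1.        ]])}
stand [([235.0, 357.0], 0.92)]
probe [([228.0, 191.0], 0.63)]
holder [([247.0, 204.0], 0.84), ([219.0, 357.0], 0.47)]
mug [([347.0, 255.0], 0.83)]
jar [([238.0, 448.0], 0.83)]
giftbox [([169.0, 422.0], 0.73), ([229.0, 191.0], 0.73)]
side {'fx': 517.3373452481384, 'fy': 517.3373452481384, 'cx': 318.5731
[... 281 characters left out ...]
 1.        ]])}
stand [([238.0, 309.0], 0.87), ([355.0, 240.0], 0.38)]
probe [([352.0, 240.0], 0.91)]
holder [([384.0, 248.0], 0.8)]
mug [([346.0, 434.0], 0.73)]
jar [([182.0, 349.0], 0.89), ([176.0, 250.0], 0.68)]
giftbox [([177.0, 249.0], 0.86)]
{'fx': 405.5761026981749, 'fy': 405.5761026981749, 'cx': 317.1296686895616, 'cy': 243.45098975777054, 'mount': array([[-3.65612872e-04, -9.48872446e-01, -3.15659544e-01,
         8.05677842e-02],
       [ 9.99999864e-01, -4.64017113e-04,  2.36584739e-04,
        -8.62497640e-05],
       [-3.70960171e-04, -3.15659415e-01,  9.48872487e-01,
         2.95603248e-02],
       [ 0.00000000e+00,  0.00000000e+00,  0.00000000e+00,
         1.00000000e+00]])}
```

View pics/scene0.png

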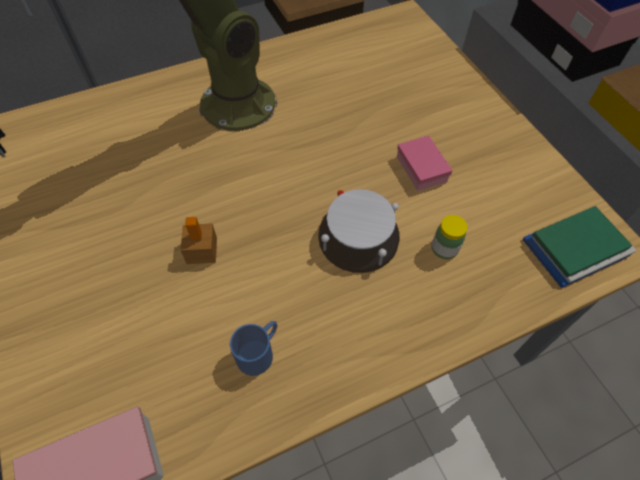

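View pics/side0.png

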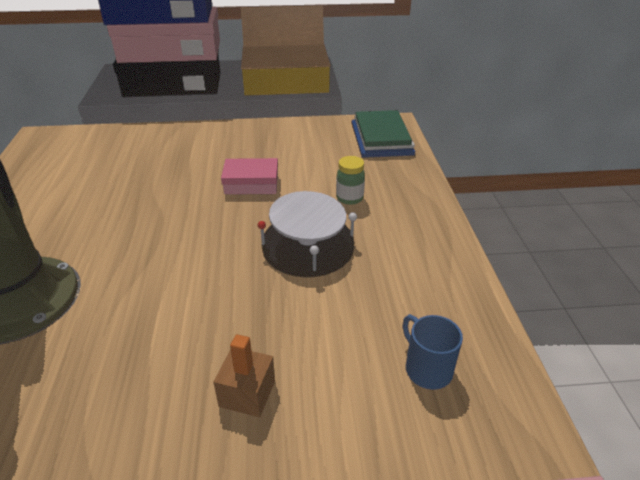

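The scene view shows the red ball at px (340,192), with whites at (325,238), (382,252) and (395,206). The holder and orange handle are at about (195,235). In the side view the red ball is at (262,224), whites at (314,250) and (353,215), and the handle is at (241,355).

```bash
cat > h.py <<'E'
from cell import robot
import cv2,numpy as np
from scipy.optimize import least_squares
def cam(name,s=None):
    k=robot.calibration(name)
    if name!="wrist": E=k["extrinsics"]
    else:
        T=np.eye(4);T[:3,:3]=s["ee_rot"];T[:3,3]=s["ee_pos"];E=np.linalg.inv(T@k["mount"])
    return k,E
def proj(P,c):
    k,E=c;q=np.atleast_2d(P)@E[:3,:3].T+E[:3,3]
    return np.c_[k["fx"]*q[:,0]/q[:,2]+k["cx"],k["fy"]*q[:,1]/q[:,2]+k["cy"]]
def back(uv,z,c):
    k,E=c;d=E[:3,:3].T@np.array([(uv[0]-k["cx"])/k["fx"],(uv[1]-k["cy"])/k["fy"],1]);o=-E[:3,:3].T@E[:3,3]
    return o+d*(z-o[2])/d[2]
def rz(a): return np.array([[np.cos(a),-np.sin(a)],[np.sin(a),np.cos(a)]])
def tool_shift(s,target): return np.round(np.array(s["ee_rot"]).T@(np.array(target)-s["ee_pos"])*1000,1)
E
python3 - <<'E'
from h import *
A=cam("scene");B=cam("side")
obs=[(A,0,(340,193)),(A,1,(325,238)),(A,2,(382,253)),(A,3,(395,207)),(B,0,(262,225)),(B,1,(314,250)),(B,2,(353,216))]
def f(p):
    r=[]
    for c,i,uv in obs:
        a=p[2]+i*np.pi/2;r+=list(proj([p[0]+.096*np.cos(a),p[1]+.096*np.sin(a),.068],c)[0]-uv)
    return r
p0=back((358,230),.06,A)
for y in(0,2,4):
    s=least_squares(f,[*p0[:2],y]);print(s.x,s.cost,np.round(s.fun,1))
for c,n in((A,"scene"),(B,"side")):
    robot.grab_frame(n)
    m=[(d["conf"],d["mask"]) for d in robot.regions_of(n,"probe")[:1]]
    for cf,mm in m:
        v,u=np.nonzero(mm);print(n,cf,mm.sum(),u.mean(),v.mean(),back((u.mean(),v.mean()),.098,c))
    for t,z in(("mug",.046),("jar",.05),("giftbox",.025)):
        d=robot.look_for(n,t)[0];print(t,back(d["position"][::-1],z,c).round(3))
E
```

```text
[ 0.57223503  0.1105552  -3.07885561] 2.001240429442799 [ 0.6  1.1  0.1  0.7  0.3  0.3 -0.2  0.1 -0.6 -0.2 -0.2 -0.2 -0.8  0.7]
[0.57223503 0.1105552  3.2043297 ] 2.001240429442775 [ 0.6  1.1  0.1  0.7  0.3  0.3 -0.2  0.1 -0.6 -0.2 -0.2 -0.2 -0.8  0.7]
[0.57223503 0.1105552  3.2043297 ] 2.0012404294428014 [ 0.6  1.1  0.1  0.7  0.3  0.3 -0.2  0.1 -0.6 -0.2 -0.2 -0.2 -0.8  0.7]
scene 0.7 307 193.00651465798046 228.15635179153094 [ 0.44489932 -0.25482596  0.098     ]
mug [ 0.748 -0.225  0.046]
jar [0.47  0.343 0.05 ]
giftbox [0.575 0.106 0.025]
side 0.91 690 241.32608695652175 354.34492753623186 [ 0.44803439 -0.25401037  0.098     ]
mug [ 0.759 -0.217  0.046]
jar [0.687 0.28  0.05 ]
giftbox [0.446 0.382 0.025]
```

{"method": "apply_moves", "body": {"motion": [[27,-21,0,0,0,0],[27,-21,0,0,0,0],[27,-21,0,0,0,0],[27,-21,0,0,0,0],[27,-21,0,0,0,0],[27,-21,0,0,0,0],[27,-21,0,0,0,0],[27,-21,0,0,0,0]], "claw": -1}}

```text
clock: 1.87
ee_pos: [0.3694, -0.3765, 0.405]
ee_rot: [[0.939, 0.345, 0.0], [0.345, -0.939, -0.001], [0.0, 0.001, -1.0]]
wrist_force: [1.1, 0.4, 0.1]
finger_gap: 1.0
grasp_force: 0.0
```

{"method": "apply_moves", "body": {"motion": [[29,-22,0,0,0,0],[29,-22,0,0,0,0],[29,-22,0,0,0,0],[29,-22,0,0,0,0],[0,0,0,0,0,0],[0,0,0,0,0,0]]}}

```text
clock: 2.37
ee_pos: [0.4487, -0.253, 0.4051]
ee_rot: [[0.937, 0.35, 0.001], [0.35, -0.937, -0.0], [0.0, 0.001, -1.0]]
wrist_force: [0.3, -0.7, 1.1]
finger_gap: 0.997
grasp_force: 0.0
```

```bash
python3 - <<'E'
from h import *
s=robot.sense();im=robot.grab_frame("wrist");cv2.imwrite("pics/w1.png",im[...,::-1])
print(s["ee_pos"],np.round(s["ee_rot"],4).tolist(),s["wrist_force"])
C=cam("wrist",s)
for t,z in(("probe",.13),("holder",.065)):
    r=robot.regions_of("wrist",t)
    if not r: continue
    m=r[0]["mask"].astype(np.uint8);print(t,r[0]["conf"],m.sum(),r[0]["position"])
    np.save(f"pics/{t}.npy",m)
    b=cv2.boxPoints(cv2.minAreaRect(cv2.findNonZero(m)))
    print(b.tolist());print(np.round([back(q,z,C) for q in b],4).tolist())
E
```

```text
[ 0.44871395 -0.25298318  0.40507467] [[0.9368, 0.3499, 0.0006], [0.3499, -0.9368, -0.0004], [0.0005, 0.0006, -1.0]] [ 0.3024792  -0.68364733  1.11011476]
probe 0.59 2168 [233.2, 319.4]
[[282.5000305175781, 233.50003051757812], [318.5000305175781, 197.50003051757812], [354.0000305175781, 233.00003051757812], [318.0000305175781, 269.0000305175781]]
[[0.4464, -0.2306, 0.13], [0.476, -0.2438, 0.13], [0.4625, -0.2729, 0.13], [0.4316, -0.2601, 0.13]]
holder 0.89 6474 [200.8, 319.2]
[[252.2705841064453, 218.51763916015625], [314.2470703125, 146.21176147460938], [386.22357177734375, 207.9058837890625], [324.2470703125, 280.2117614746094]]
[[0.4292, -0.2057, 0.065], [0.4986, -0.2323, 0.065], [0.4741, -0.3016, 0.065], [0.3995, -0.2779, 0.065]]
```

View pics/w1.png

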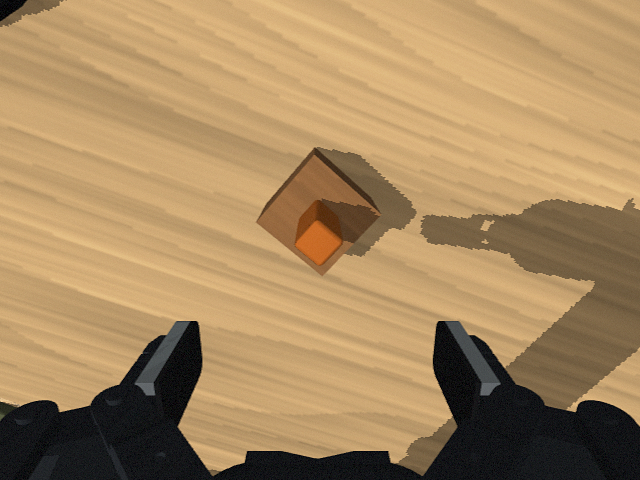

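The wrist view shows the orange top as a diamond centred near (319,242), roughly 45° to the jaws, on the brown holder. I'll refine the handle's pose.

```bash
python3 - <<'E'
from h import *
s=robot.sense();C=cam("wrist",s)
im=cv2.imread("pics/w1.png");hsv=cv2.cvtColor(im,cv2.COLOR_BGR2HSV)
print(hsv[242,319],hsv[210,320],hsv[250,310],hsv[205,290])
m=((hsv[...,1]>190)&(hsv[...,2]>180)&(hsv[...,0]<16)).astype(np.uint8)
n,l,st,ce=cv2.connectedComponentsWithStats(m);i=l[242,319];print(st[i],ce[i],back(ce[i],.13,C))
w=np.array([back(q[0],.13,C)[:2] for q in cv2.findNonZero((l==i).astype(np.uint8))],np.float32)
r=cv2.minAreaRect((w*1000).astype(np.float32));print("top",r)
h=np.array([(316,148),(380,212),(323,274),(257,221)],float)
wh=np.array([back(q,.065,C)[:2] for q in h]);print(wh.round(4).tolist(),wh.mean(0));
for i in range(4):
    d=wh[(i+1)%4]-wh[i];print(np.linalg.norm(d),np.degrees(np.arctan2(d[1],d[0])))
print("tool x yaw",np.degrees(np.arctan2(s["ee_rot"][1][0],s["ee_rot"][0][0])),s["joint_pos"])
E
```

```text
[ 13 205 199] [ 13 212  89] [ 12 202 201] [ 14 146 152]
[ 296  222   44   43 1015] [316.72118227 243.1320197 ] [ 0.44575003 -0.25691691  0.13      ]
top ((445.5553894042969, -256.9588928222656), (21.189369201660156, 20.666147232055664), 68.6585464477539)
[[0.4956, -0.2382], [0.4667, -0.3022], [0.4019, -0.2784], [0.4266, -0.2136]] [ 0.44771816 -0.25808392]
0.07028247680893485 -114.35833793046623
0.06896627753530925 159.7849791157454
0.06932215381578051 69.14888878501303
0.0732788641763204 -19.604427801134992
tool x yaw 20.035178552823712 [ 0.83356018  0.05142162 -0.37456     1.7696383   0.02017387  1.32426296
 -0.76659231]
```

{"method": "apply_moves", "body": {"motion": [[0,0,0,0,0,7],[0,0,0,0,0,7],[0,0,0,0,0,7],[0,0,0,0,0,7],[0,0,0,0,0,7],[0,0,0,0,0,7],[0,0,0,0,0,0],[0,0,0,0,0,0]]}}

```text
clock: 3.18
ee_pos: [0.4467, -0.2567, 0.4046]
ee_rot: [[0.929, -0.371, -0.0], [-0.371, -0.929, -0.0], [-0.0, 0.0, -1.0]]
wrist_force: [-0.9, -0.2, 1.1]
finger_gap: 1.004
grasp_force: 0.0
```

```bash
python3 - <<'E'
from h import *
s=robot.sense();print(np.round(s["ee_rot"],3).tolist(),s["ee_pos"],s["joint_pos"]);C=cam("wrist",s)
im=robot.grab_frame("wrist");cv2.imwrite("pics/w2.png",im[...,::-1]);hsv=cv2.cvtColor(im,cv2.COLOR_RGB2HSV)
m=((hsv[...,1]>180)&(hsv[...,2]>170)&(hsv[...,0]<16)).astype(np.uint8)
n,l,st,ce=cv2.connectedComponentsWithStats(m);i=1+np.argmax(st[1:,4]);print(st[i])
w=np.array([back(q[0],.13,C)[:2] for q in cv2.findNonZero((l==i).astype(np.uint8))],np.float32)
r=cv2.minAreaRect((w*1000).astype(np.float32));print("top",r)
print(np.degrees(np.arctan2(s["ee_rot"][1][0],s["ee_rot"][0][0])))
print(tool_shift(s,[r[0][0]/1000,r[0][1]/1000,.257]))
A=cam("scene");im=robot.grab_frame("scene");hsv=cv2.cvtColor(im,cv2.COLOR_RGB2HSV)
E
```

```text
[[0.929, -0.371, -0.0], [-0.371, -0.929, -0.0], [-0.0, 0.0, -1.0]] [ 0.44672743 -0.25672959  0.40461609] [ 0.81610793  0.05065807 -0.3564166   1.77019167  0.01850963  1.32415606
 -1.49552787]
[ 294  226   34   33 1056]
top ((448.0900573730469, -253.2569122314453), (21.018535614013672, 21.424209594726562), 68.17524719238281)
-21.79069819236165
[  0.   -3.8 147.6]
```

{"method": "apply_moves", "body": {"motion": [[0,-2.8,25,0,0,0],[0,0,25,0,0,0],[0,0,25,0,0,0],[0,0,25,0,0,0],[0,0,25,0,0,0],[0,0,22,0,0,0],[0,0,0,0,0,0]]}}

```text
clock: 3.87
ee_pos: [0.4463, -0.2522, 0.2533]
ee_rot: [[0.929, -0.371, -0.007], [-0.371, -0.929, 0.004], [-0.008, -0.002, -1.0]]
wrist_force: [-0.4, 0.4, 0.2]
finger_gap: 0.999
grasp_force: 0.0
```

{"method": "apply_moves", "body": {"motion": [[0,0,0,0,0,0],[0,0,0,0,0,0],[0,0,0,0,0,0],[0,0,0,0,0,0],[0,0,0,0,0,0],[0,0,0,0,0,0],[0,0,0,0,0,0],[0,0,0,0,0,0]], "claw": 1, "newtons": 80}}

```text
clock: 4.53
ee_pos: [0.449, -0.2532, 0.259]
ee_rot: [[0.928, -0.372, 0.002], [-0.372, -0.928, -0.001], [0.002, 0.001, -1.0]]
wrist_force: [-0.4, -0.1, 6.6]
finger_gap: 0.27
grasp_force: 78.6
```

{"method": "apply_moves", "body": {"motion": [[0,0,-10,0,0,0],[0,0,-20,0,0,0],[0,0,-25,0,0,0],[0,0,-25,0,0,0],[0,0,-25,0,0,0],[0,0,-25,0,0,0],[0,0,-15,0,0,0],[0,0,0,0,0,0]]}}

```text
clock: 5.2
ee_pos: [0.4492, -0.253, 0.407]
ee_rot: [[0.928, -0.372, 0.006], [-0.372, -0.928, -0.004], [0.007, 0.001, -1.0]]
wrist_force: [0.8, -0.9, -0.0]
finger_gap: 0.271
grasp_force: 78.7
```

{"method": "apply_moves", "body": {"motion": [[0,0,0,0,0,-7],[0,0,0,0,0,-7],[0,0,0,0,0,-7],[0,0,0,0,0,-7],[0,0,0,0,0,-7],[0,0,0,0,0,-7],[0,0,0,0,0,0],[0,0,0,0,0,0]]}}

```text
clock: 5.87
ee_pos: [0.4481, -0.2527, 0.4018]
ee_rot: [[0.94, 0.341, -0.001], [0.341, -0.94, 0.001], [-0.001, -0.001, -1.0]]
wrist_force: [0.6, 0.5, -1.4]
finger_gap: 0.273
grasp_force: 78.8
```

```bash
python3 - <<'E'
from h import *
s=robot.sense();print(np.round(s["ee_rot"],3).tolist(),s["ee_pos"],s["wrist_force"],s["joint_pos"])
R=np.array(s["ee_rot"])
a=[]
for n in("scene","side","wrist"):
    im=robot.grab_frame(n);a.append(im[...,::-1])
    c=cam(n,s);print(n,"pred tip",proj(s["ee_pos"]+R@[0,0,.25],c),[(d["position"],round(d["conf"],2)) for d in robot.look_for(n,"probe")[:2]])
cv2.imwrite("pics/p3.png",np.vstack([np.hstack([cv2.resize(a[0][100:300,120:370],(400,300)),cv2.resize(a[1][200:400,120:370],(400,300))]),np.hstack([a[2][180:480,120:520],a[2][180:480,120:520]])]))
print(tool_shift(s,[.57223-.06*np.cos(.06274),.11056-.06*np.sin(.06274),s["ee_pos"][2]]))
E
```

```text
[[0.94, 0.341, -0.001], [0.341, -0.94, 0.001], [-0.001, -0.001, -1.0]] [ 0.44812636 -0.25274838  0.40178938] [ 0.63718531  0.52940251 -1.40107128] [ 0.83139744  0.05240807 -0.38058383  1.77457871  0.01994408  1.32005693
 -0.77604399]
scene pred tip [[189.27595672 215.08431895]] [([194.5, 180.5], 0.66), ([221.7, 356.2], 0.25)]
side pred tip [[237.71892331 329.55995818]] [([303.4, 232.4], 0.56)]
wrist pred tip [[317.18733833 255.3174322 ]] [([353.2, 318.5], 0.96), ([6.2, 10.4], 0.31)]
[ 1.831e+02 -3.160e+02  2.000e-01]
```

View pics/p3.png

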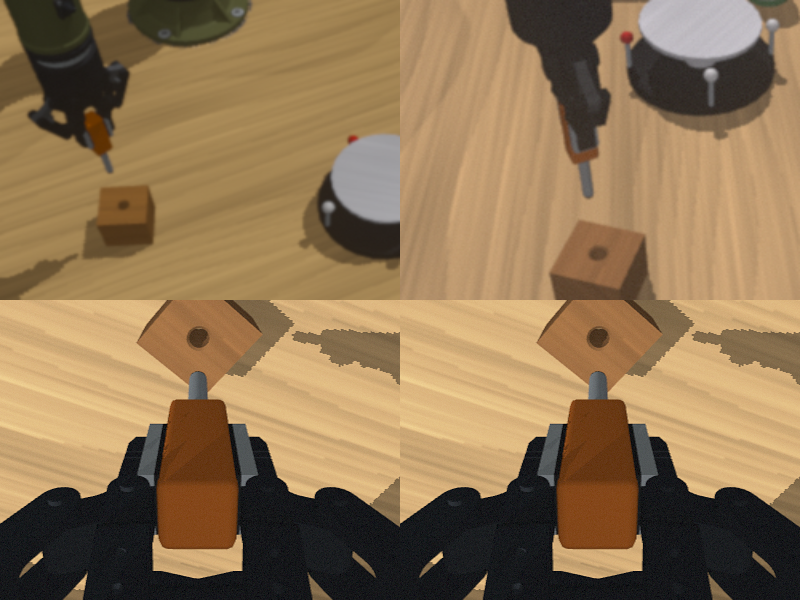

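Wrist view shows the tip at (318,252), and the scene and side views show it about where predicted, so the probe is gripped straight. Next I carry it over to spot1.

{"method": "apply_moves", "body": {"motion": [[17,-29,0,0,0,0],[17,-29,0,0,0,0],[17,-29,0,0,0,0],[17,-29,0,0,0,0],[17,-29,0,0,0,0],[17,-29,0,0,0,0],[17,-29,0,0,0,0],[17,-29,0,0,0,0]]}}

```text
clock: 6.83
ee_pos: [0.4961, 0.0135, 0.403]
ee_rot: [[0.939, 0.344, 0.001], [0.344, -0.939, -0.001], [0.0, 0.001, -1.0]]
wrist_force: [1.9, -0.2, -1.2]
finger_gap: 0.271
grasp_force: 78.8
```

{"method": "apply_moves", "body": {"motion": [[16,-28,0,0,0,0],[16,-28,0,0,0,0],[15,-28,0,0,0,0],[0,0,20,0,0,0],[0,0,10,0,0,0],[0,0,0,0,0,0],[0,0,0,0,0,0],[0,0,0,0,0,0]]}}

```text
clock: 7.5
ee_pos: [0.5117, 0.1055, 0.3731]
ee_rot: [[0.94, 0.342, 0.0], [0.342, -0.94, -0.001], [0.0, 0.001, -1.0]]
wrist_force: [0.9, 0.5, -1.2]
finger_gap: 0.271
grasp_force: 78.9
```

```bash
cat >> h.py <<'E'
STAND=np.array([.57223,.11056]);YAW=-3.07886;L=.2515
def spot(i,r=.06):
    a=YAW+(i-1)*np.pi/2;return np.array([STAND[0]+r*np.cos(a),STAND[1]+r*np.sin(a)])
def tip(s): return np.array(s["ee_pos"])+np.array(s["ee_rot"])@[0,0,L]
def report(i):
    s=robot.sense();t=tip(s);print("tip",t.round(4),"F",np.round(s["wrist_force"],1),"to spot",i,(np.array(s["ee_rot"]).T@np.r_[spot(i)-t[:2],0]*1000).round(1),"j7",round(s["joint_pos"][6],2),"zaxis",np.round(np.array(s["ee_rot"])[:,2],4));return s
E
python3 - <<'E'
from h import *
s=report(1);C=cam("scene");im=robot.grab_frame("scene");p=proj(tip(s),C)[0];print(p,proj(np.r_[spot(1),.08],C))
D=cam("side");im2=robot.grab_frame("side");q=proj(tip(s),D)[0];print(q)
a=cv2.resize(im[140:290,280:430],(400,400));b=cv2.resize(im2[160:310,230:380],(400,400));cv2.imwrite("pics/p4.png",np.hstack([a,b])[...,::-1])
E
```

```text
tip [0.5118 0.1053 0.1216] F [ 0.9  0.5 -1.2] to spot 1 [ 1.  -1.2 -0. ] j7 -1.54 zaxis [ 4.e-04 -5.e-04 -1.e+00]
[348.51381198 190.87880215] [[348.21373417 201.55949755]]
[277.1918935  202.43498019]
```

View pics/p4.png

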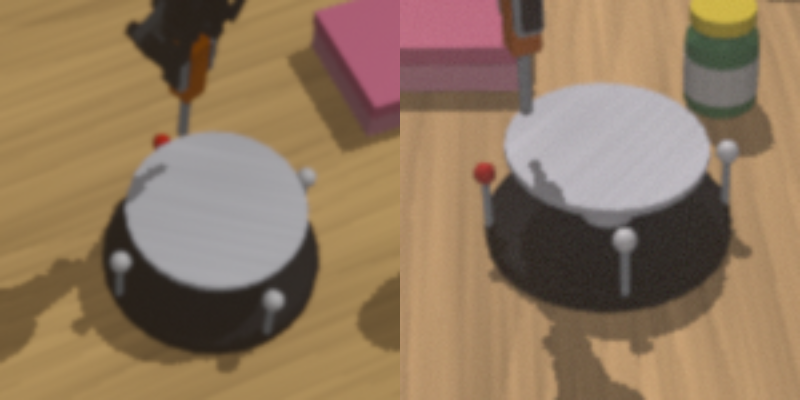

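The crops show the tip at scene (348,190) and side (277,202), matching the prediction. The plate face is clear below it.

{"method": "apply_moves", "body": {"motion": [[1,-1,7,0,0,0],[0,0,7,0,0,0],[0,0,6,0,0,0],[0,0,0,0,0,0],[0,0,0,0,0,0]]}}

```text
clock: 8.02
ee_pos: [0.5117, 0.108, 0.352]
ee_rot: [[0.939, 0.345, -0.001], [0.345, -0.939, -0.0], [-0.001, -0.0, -1.0]]
wrist_force: [0.2, 0.0, -1.1]
finger_gap: 0.277
grasp_force: 78.9
```

{"method": "apply_moves", "body": {"motion": [[0,0,1.5,0,0,0],[0,0,1.5,0,0,0],[0,0,0,0,0,0]]}}

```text
clock: 8.27
ee_pos: [0.5119, 0.1081, 0.3495]
ee_rot: [[0.939, 0.345, -0.0], [0.345, -0.939, -0.0], [-0.0, 0.0, -1.0]]
wrist_force: [0.4, 0.4, -1.8]
finger_gap: 0.27
grasp_force: 78.9
```

{"method": "apply_moves", "body": {"motion": [[0,0,1,0,0,0],[0,0,1,0,0,0],[0,0,0,0,0,0]]}}

```text
clock: 8.52
ee_pos: [0.5119, 0.1081, 0.3475]
ee_rot: [[0.939, 0.345, -0.0], [0.345, -0.939, -0.0], [-0.0, 0.0, -1.0]]
wrist_force: [0.2, -0.7, -0.7]
finger_gap: 0.267
grasp_force: 78.9
```

{"method": "apply_moves", "body": {"motion": [[0,0,1,0,0,0],[0,0,1,0,0,0],[0,0,0,0,0,0]]}}

```text
clock: 8.77
ee_pos: [0.5119, 0.1081, 0.3455]
ee_rot: [[0.939, 0.345, -0.0], [0.345, -0.939, -0.0], [-0.0, 0.0, -1.0]]
wrist_force: [0.7, 0.1, -2.0]
finger_gap: 0.273
grasp_force: 78.9
```

{"method": "apply_moves", "body": {"motion": [[0,0,1,0,0,0],[0,0,0.5,0,0,0],[0,0,0,0,0,0]]}}

```text
clock: 9.02
ee_pos: [0.5119, 0.1081, 0.344]
ee_rot: [[0.939, 0.345, -0.0], [0.345, -0.939, -0.0], [-0.0, 0.0, -1.0]]
wrist_force: [-0.5, -0.4, -0.2]
finger_gap: 0.272
grasp_force: 78.9
```

{"method": "apply_moves", "body": {"motion": [[0,0,1,0,0,0],[0,0,0.5,0,0,0],[0,0,0,0,0,0]]}}

```text
clock: 9.27
ee_pos: [0.5119, 0.1081, 0.3426]
ee_rot: [[0.939, 0.345, -0.0], [0.345, -0.939, -0.0], [-0.0, 0.0, -1.0]]
wrist_force: [-0.5, 0.8, -0.6]
finger_gap: 0.274
grasp_force: 78.9
```

{"method": "apply_moves", "body": {"motion": [[0,0,1,0,0,0],[0,0,0,0,0,0]]}}

```text
clock: 9.43
ee_pos: [0.512, 0.1082, 0.3419]
ee_rot: [[0.939, 0.345, 0.0], [0.345, -0.939, -0.0], [0.0, 0.0, -1.0]]
wrist_force: [-0.8, -0.0, 1.0]
finger_gap: 0.271
grasp_force: 78.9
```

{"method": "apply_moves", "body": {"motion": [[0,0,1,0,0,0],[0,0,0,0,0,0]]}}

```text
clock: 9.6
ee_pos: [0.512, 0.1082, 0.3412]
ee_rot: [[0.939, 0.345, 0.0], [0.345, -0.939, -0.0], [0.0, 0.0, -1.0]]
wrist_force: [-2.0, 0.2, 5.0]
finger_gap: 0.273
grasp_force: 79.3
```

{"method": "apply_moves", "body": {"motion": [[0,0,-4,0,0,0],[0,0,-8,0,0,0],[10,19,0,0,0,0],[10,19,0,0,0,0],[10,19,0,0,0,0],[10,19,0,0,0,0],[0,0,0,0,0,0],[0,0,0,0,0,0]]}}

```text
clock: 10.27
ee_pos: [0.5763, 0.0492, 0.3525]
ee_rot: [[0.94, 0.342, -0.001], [0.342, -0.94, 0.001], [-0.0, -0.001, -1.0]]
wrist_force: [-0.3, 0.3, -0.7]
finger_gap: 0.271
grasp_force: 79.0
```

{"method": "apply_moves", "body": {"motion": [[0,0,1,0,0,0],[0,0,1,0,0,0],[0,0,1,0,0,0],[0,0,0,0,0,0]]}}

```text
clock: 10.6
ee_pos: [0.5752, 0.0513, 0.3496]
ee_rot: [[0.938, 0.346, -0.0], [0.346, -0.938, -0.0], [-0.0, 0.0, -1.0]]
wrist_force: [-0.2, 0.5, -1.0]
finger_gap: 0.271
grasp_force: 79.0
```

{"method": "apply_moves", "body": {"motion": [[0,0,1,0,0,0],[0,0,0.5,0,0,0],[0,0,0,0,0,0]]}}

```text
clock: 10.85
ee_pos: [0.5755, 0.0507, 0.3481]
ee_rot: [[0.939, 0.345, -0.0], [0.345, -0.939, -0.0], [-0.0, 0.0, -1.0]]
wrist_force: [0.1, 0.4, -0.9]
finger_gap: 0.273
grasp_force: 79.0
```

```bash
python3 -c "
from h import *
report(2)"
```

```text
tip [0.5755 0.0506 0.0966] F [ 0.1  0.4 -0.9] to spot 2 [ 0.5  0.1 -0. ] j7 -1.49 zaxis [-2.e-04 -2.e-04 -1.e+00]
```

{"method": "apply_moves", "body": {"motion": [[0,0,1.2,0,0,0],[0,0,0,0,0,0]]}}

```text
clock: 11.02
ee_pos: [0.5756, 0.0505, 0.3468]
ee_rot: [[0.939, 0.345, -0.0], [0.345, -0.939, -0.0], [-0.0, 0.0, -1.0]]
wrist_force: [0.8, -0.5, -1.0]
finger_gap: 0.272
grasp_force: 79.0
```

{"method": "apply_moves", "body": {"motion": [[0,0,1,0,0,0],[0,0,0,0,0,0]]}}

```text
clock: 11.18
ee_pos: [0.5756, 0.0505, 0.3458]
ee_rot: [[0.939, 0.345, -0.0], [0.345, -0.939, -0.0], [-0.0, -0.0, -1.0]]
wrist_force: [-0.1, -0.1, -0.7]
finger_gap: 0.273
grasp_force: 79.0
```

{"method": "apply_moves", "body": {"motion": [[0,0,1,0,0,0],[0,0,0,0,0,0]]}}

```text
clock: 11.35
ee_pos: [0.5756, 0.0506, 0.3448]
ee_rot: [[0.939, 0.345, -0.0], [0.345, -0.939, -0.0], [-0.0, -0.0, -1.0]]
wrist_force: [0.0, -0.3, -0.7]
finger_gap: 0.273
grasp_force: 79.0
```

{"method": "apply_moves", "body": {"motion": [[0,0,1,0,0,0],[0,0,0,0,0,0]]}}

```text
clock: 11.52
ee_pos: [0.5756, 0.0505, 0.3438]
ee_rot: [[0.939, 0.345, -0.0], [0.345, -0.939, -0.0], [-0.0, 0.0, -1.0]]
wrist_force: [0.9, 0.2, -1.1]
finger_gap: 0.273
grasp_force: 79.0
```

{"method": "apply_moves", "body": {"motion": [[0,0,1,0,0,0],[0,0,0,0,0,0]]}}

```text
clock: 11.68
ee_pos: [0.5756, 0.0505, 0.3428]
ee_rot: [[0.939, 0.345, -0.0], [0.345, -0.939, -0.0], [-0.0, 0.0, -1.0]]
wrist_force: [0.6, 0.1, -0.8]
finger_gap: 0.273
grasp_force: 79.0
```

{"method": "apply_moves", "body": {"motion": [[0,0,1,0,0,0],[0,0,0,0,0,0]]}}

```text
clock: 11.85
ee_pos: [0.5756, 0.0505, 0.3418]
ee_rot: [[0.939, 0.345, -0.0], [0.345, -0.939, -0.0], [-0.0, -0.0, -1.0]]
wrist_force: [-0.3, -0.9, -0.9]
finger_gap: 0.273
grasp_force: 79.0
```

{"method": "apply_moves", "body": {"motion": [[0,0,1,0,0,0],[0,0,0,0,0,0]]}}

```text
clock: 12.02
ee_pos: [0.5756, 0.0505, 0.3408]
ee_rot: [[0.939, 0.345, -0.0], [0.345, -0.939, -0.0], [-0.0, -0.0, -1.0]]
wrist_force: [0.1, -0.4, -1.0]
finger_gap: 0.269
grasp_force: 79.0
```

{"method": "apply_moves", "body": {"motion": [[0,0,1,0,0,0],[0,0,0,0,0,0]]}}

```text
clock: 12.18
ee_pos: [0.5756, 0.0505, 0.3398]
ee_rot: [[0.939, 0.345, -0.0], [0.345, -0.939, -0.0], [-0.0, 0.0, -1.0]]
wrist_force: [-1.0, 1.0, -1.6]
finger_gap: 0.271
grasp_force: 79.0
```

{"method": "apply_moves", "body": {"motion": [[0,0,1,0,0,0],[0,0,0,0,0,0]]}}

```text
clock: 12.35
ee_pos: [0.5756, 0.0505, 0.3388]
ee_rot: [[0.939, 0.345, -0.0], [0.345, -0.939, -0.0], [-0.0, 0.0, -1.0]]
wrist_force: [-0.5, -0.8, -0.8]
finger_gap: 0.268
grasp_force: 79.0
```

{"method": "apply_moves", "body": {"motion": [[0,0,1,0,0,0],[0,0,0,0,0,0]]}}

```text
clock: 12.52
ee_pos: [0.5756, 0.0505, 0.3378]
ee_rot: [[0.939, 0.345, -0.0], [0.345, -0.939, -0.0], [-0.0, 0.0, -1.0]]
wrist_force: [0.1, -1.1, -1.8]
finger_gap: 0.268
grasp_force: 79.0
```

{"method": "apply_moves", "body": {"motion": [[0,0,1,0,0,0],[0,0,0,0,0,0]]}}

```text
clock: 12.68
ee_pos: [0.5757, 0.0505, 0.3369]
ee_rot: [[0.939, 0.345, 0.0], [0.345, -0.939, -0.0], [0.0, 0.0, -1.0]]
wrist_force: [0.4, -0.3, -0.5]
finger_gap: 0.274
grasp_force: 79.0
```

{"method": "apply_moves", "body": {"motion": [[0,0,0.8,0,0,0],[0,0,0,0,0,0]]}}

```text
clock: 12.85
ee_pos: [0.5758, 0.0506, 0.3364]
ee_rot: [[0.939, 0.345, 0.0], [0.345, -0.939, -0.0], [0.0, 0.0, -1.0]]
wrist_force: [-0.6, 0.6, 1.2]
finger_gap: 0.269
grasp_force: 79.0
```

{"method": "apply_moves", "body": {"motion": [[0,0,0.6,0,0,0],[0,0,0,0,0,0]]}}

```text
clock: 13.02
ee_pos: [0.5758, 0.0506, 0.3361]
ee_rot: [[0.939, 0.345, 0.001], [0.345, -0.939, -0.0], [0.001, 0.0, -1.0]]
wrist_force: [-0.2, -0.8, 3.2]
finger_gap: 0.274
grasp_force: 79.1
```

{"method": "apply_moves", "body": {"motion": [[0,0,-4,0,0,0],[0,0,-7,0,0,0],[18.7,-10.1,0,0,0,0],[18.7,-10.1,0,0,0,0],[18.7,-10.1,0,0,0,0],[18.7,-10.1,0,0,0,0],[0,0,0,0,0,0],[0,0,0,0,0,0]]}}

```text
clock: 13.68
ee_pos: [0.6321, 0.1154, 0.3464]
ee_rot: [[0.938, 0.347, -0.001], [0.347, -0.938, 0.001], [-0.0, -0.001, -1.0]]
wrist_force: [-0.3, -0.6, -1.2]
finger_gap: 0.27
grasp_force: 79.0
```

{"method": "apply_moves", "body": {"motion": [[0,0,2,0,0,0],[0,0,2,0,0,0],[0,0,1,0,0,0],[0,0,0,0,0,0]]}}

```text
clock: 14.02
ee_pos: [0.6317, 0.1132, 0.3413]
ee_rot: [[0.939, 0.343, -0.001], [0.343, -0.939, -0.001], [-0.001, 0.001, -1.0]]
wrist_force: [-0.0, 0.6, -1.2]
finger_gap: 0.273
grasp_force: 79.0
```

{"method": "apply_moves", "body": {"motion": [[0,0,1,0,0,0],[0,0,0,0,0,0]]}}

```text
clock: 14.18
ee_pos: [0.6318, 0.1139, 0.3405]
ee_rot: [[0.939, 0.344, -0.0], [0.344, -0.939, -0.0], [-0.0, 0.0, -1.0]]
wrist_force: [0.2, 0.1, -1.1]
finger_gap: 0.269
grasp_force: 79.0
```

```bash
python3 -c "
from h import *
report(3)"
```

```text
tip [0.6318 0.1138 0.089 ] F [ 0.2  0.1 -1.1] to spot 3 [ 0.4 -0.4 -0. ] j7 -1.63 zaxis [-1.e-04 -4.e-04 -1.e+00]
```

{"method": "apply_moves", "body": {"motion": [[0,0,1,0,0,0],[0,0,0,0,0,0]]}}

```text
clock: 14.35
ee_pos: [0.6319, 0.1142, 0.3395]
ee_rot: [[0.939, 0.345, -0.0], [0.345, -0.939, -0.0], [-0.0, 0.0, -1.0]]
wrist_force: [-0.9, -0.1, -0.6]
finger_gap: 0.271
grasp_force: 79.0
```

{"method": "apply_moves", "body": {"motion": [[0,0,1,0,0,0],[0,0,0,0,0,0]]}}

```text
clock: 14.52
ee_pos: [0.6319, 0.1142, 0.3384]
ee_rot: [[0.939, 0.345, -0.0], [0.345, -0.939, -0.0], [-0.0, 0.0, -1.0]]
wrist_force: [-0.0, 0.6, -1.5]
finger_gap: 0.272
grasp_force: 79.0
```

{"method": "apply_moves", "body": {"motion": [[0,0,1,0,0,0],[0,0,0,0,0,0]]}}

```text
clock: 14.68
ee_pos: [0.6319, 0.1143, 0.3373]
ee_rot: [[0.939, 0.345, -0.0], [0.345, -0.939, -0.0], [-0.0, 0.0, -1.0]]
wrist_force: [0.6, 0.2, -1.5]
finger_gap: 0.267
grasp_force: 79.0
```

{"method": "apply_moves", "body": {"motion": [[0,0,1,0,0,0],[0,0,0,0,0,0]]}}

```text
clock: 14.85
ee_pos: [0.632, 0.1143, 0.3366]
ee_rot: [[0.939, 0.345, 0.0], [0.345, -0.939, 0.0], [0.0, 0.0, -1.0]]
wrist_force: [-1.2, 0.7, -0.6]
finger_gap: 0.273
grasp_force: 79.0
```

{"method": "apply_moves", "body": {"motion": [[0,0,0.8,0,0,0],[0,0,0,0,0,0]]}}

```text
clock: 15.02
ee_pos: [0.6321, 0.1143, 0.3361]
ee_rot: [[0.939, 0.345, 0.0], [0.345, -0.939, -0.0], [0.0, 0.0, -1.0]]
wrist_force: [-1.4, -0.2, 1.1]
finger_gap: 0.268
grasp_force: 79.0
```

{"method": "apply_moves", "body": {"motion": [[0,0,0.5,0,0,0],[0,0,0,0,0,0],[0,0,-6,0,0,0],[0,0,-10,0,0,0],[-10,-18.6,0,0,0,0],[-10,-18.6,0,0,0,0],[-10,-18.7,0,0,0,0],[-10,-18.7,0,0,0,0]]}}

```text
clock: 15.68
ee_pos: [0.5681, 0.1711, 0.3519]
ee_rot: [[0.939, 0.344, 0.0], [0.344, -0.939, 0.0], [0.0, 0.0, -1.0]]
wrist_force: [1.2, -0.2, -1.2]
finger_gap: 0.27
grasp_force: 79.1
```

{"method": "apply_moves", "body": {"motion": [[0,0,0,0,0,0],[0,0,0,0,0,0],[0,0,2,0,0,0],[0,0,1.5,0,0,0],[0,0,0,0,0,0]]}}

```text
clock: 16.1
ee_pos: [0.5693, 0.1693, 0.3472]
ee_rot: [[0.939, 0.343, -0.001], [0.343, -0.939, -0.0], [-0.001, 0.0, -1.0]]
wrist_force: [-1.3, -0.1, -0.8]
finger_gap: 0.269
grasp_force: 79.1
```

```bash
python3 -c "
from h import *
report(4)"
```

```text
tip [0.5691 0.1692 0.0957] F [-1.3 -0.1 -0.8] to spot 4 [-0.2 -1.4  0. ] j7 -1.72 zaxis [-8.e-04 -4.e-04 -1.e+00]
```

{"method": "apply_moves", "body": {"motion": [[0,0,1.5,0,0,0],[0,0,1.5,0,0,0],[0,0,1,0,0,0],[0,0,0,0,0,0]]}}

```text
clock: 16.43
ee_pos: [0.5687, 0.1703, 0.3433]
ee_rot: [[0.939, 0.344, -0.001], [0.344, -0.939, -0.0], [-0.001, -0.0, -1.0]]
wrist_force: [0.4, -0.7, -1.6]
finger_gap: 0.272
grasp_force: 79.1
```

{"method": "apply_moves", "body": {"motion": [[0,0,0.8,0,0,0],[0,0,0,0,0,0]]}}

```text
clock: 16.6
ee_pos: [0.5687, 0.1705, 0.3428]
ee_rot: [[0.939, 0.345, -0.0], [0.345, -0.939, -0.0], [-0.0, 0.0, -1.0]]
wrist_force: [-1.0, 0.2, -1.0]
finger_gap: 0.273
grasp_force: 79.1
```

{"method": "apply_moves", "body": {"motion": [[0,0,0.8,0,0,0],[0,0,0,0,0,0]]}}

```text
clock: 16.77
ee_pos: [0.5687, 0.1706, 0.3422]
ee_rot: [[0.939, 0.345, 0.0], [0.345, -0.939, -0.0], [0.0, 0.0, -1.0]]
wrist_force: [-1.1, 0.3, -0.5]
finger_gap: 0.273
grasp_force: 79.1
```

{"method": "apply_moves", "body": {"motion": [[0,0,0.5,0,0,0],[0,0,0,0,0,0]]}}

```text
clock: 16.93
ee_pos: [0.5688, 0.1706, 0.3418]
ee_rot: [[0.939, 0.345, 0.0], [0.345, -0.939, 0.0], [0.0, 0.0, -1.0]]
wrist_force: [0.4, -0.2, 1.0]
finger_gap: 0.272
grasp_force: 79.1
```

High side lies about midway between spots 4 and 1, with a tilt of about 0.065 rad. Now I press there.

{"method": "apply_moves", "body": {"motion": [[0,0,0.4,0,0,0],[0,0,0,0,0,0],[0,0,-5,0,0,0],[0,0,-5,0,0,0],[-24,3,0,0,0,0],[-24.3,3.1,0,0,0,0],[0,0,0,0,0,0],[0,0,0,0,0,0]]}}

```text
clock: 17.6
ee_pos: [0.525, 0.1476, 0.3518]
ee_rot: [[0.939, 0.344, 0.001], [0.344, -0.939, -0.001], [0.0, 0.002, -1.0]]
wrist_force: [0.8, -0.1, -0.6]
finger_gap: 0.272
grasp_force: 79.1
```

{"method": "apply_moves", "body": {"motion": [[0,0,2,0,0,0],[0,0,2,0,0,0],[0,0,1.5,0,0,0],[0,0,0,0,0,0]]}}

```text
clock: 17.93
ee_pos: [0.5257, 0.1484, 0.3452]
ee_rot: [[0.939, 0.345, -0.001], [0.345, -0.939, 0.0], [-0.001, -0.001, -1.0]]
wrist_force: [-0.3, 0.3, -1.0]
finger_gap: 0.277
grasp_force: 79.1
```

{"method": "apply_moves", "body": {"motion": [[0,0,1.5,0,0,0],[0,0,0,0,0,0]]}}

```text
clock: 18.1
ee_pos: [0.5256, 0.1483, 0.3439]
ee_rot: [[0.939, 0.345, -0.001], [0.345, -0.939, 0.0], [-0.001, -0.0, -1.0]]
wrist_force: [0.6, -0.4, -1.2]
finger_gap: 0.272
grasp_force: 79.1
```

{"method": "apply_moves", "body": {"motion": [[0,0,1,0,0,0],[0,0,0,0,0,0]]}}

```text
clock: 18.27
ee_pos: [0.5256, 0.1483, 0.3433]
ee_rot: [[0.939, 0.345, 0.0], [0.345, -0.939, 0.0], [0.0, -0.0, -1.0]]
wrist_force: [-0.7, -0.1, 0.4]
finger_gap: 0.272
grasp_force: 79.1
```

{"method": "apply_moves", "body": {"motion": [[0,0,1,0,0,0],[0,0,1,0,0,0],[0,0,0,0,0,0]]}}

```text
clock: 18.52
ee_pos: [0.5256, 0.1485, 0.3421]
ee_rot: [[0.939, 0.345, 0.001], [0.345, -0.939, 0.0], [0.001, 0.0, -1.0]]
wrist_force: [-1.4, -0.0, 5.6]
finger_gap: 0.273
grasp_force: 79.7
```

{"method": "apply_moves", "body": {"motion": [[0,0,1,0,0,0],[0,0,0,0,0,0]]}}

```text
clock: 18.68
ee_pos: [0.5256, 0.1487, 0.3416]
ee_rot: [[0.939, 0.345, 0.001], [0.345, -0.939, 0.0], [0.001, 0.0, -1.0]]
wrist_force: [-2.0, 0.7, 8.6]
finger_gap: 0.274
grasp_force: 80.1
```

{"method": "apply_moves", "body": {"motion": [[0,0,1,0,0,0],[0,0,0,0,0,0]]}}

```text
clock: 18.85
ee_pos: [0.5256, 0.1488, 0.3409]
ee_rot: [[0.939, 0.345, 0.001], [0.345, -0.939, 0.0], [0.001, 0.0, -1.0]]
wrist_force: [-2.4, 0.5, 8.8]
finger_gap: 0.27
grasp_force: 80.2
```

{"method": "apply_moves", "body": {"motion": [[0,0,1,0,0,0],[0,0,0,0,0,0]]}}

```text
clock: 19.02
ee_pos: [0.5255, 0.1488, 0.34]
ee_rot: [[0.939, 0.345, 0.001], [0.345, -0.939, 0.0], [0.001, 0.0, -1.0]]
wrist_force: [-3.5, 0.4, 9.3]
finger_gap: 0.272
grasp_force: 80.3
```

{"method": "apply_moves", "body": {"motion": [[0,0,1,0,0,0],[0,0,0,0,0,0]]}}

```text
clock: 19.18
ee_pos: [0.5255, 0.1489, 0.339]
ee_rot: [[0.939, 0.345, 0.001], [0.345, -0.939, 0.0], [0.001, 0.0, -1.0]]
wrist_force: [-2.7, 0.3, 9.6]
finger_gap: 0.27
grasp_force: 80.3
```

{"method": "apply_moves", "body": {"motion": [[0,0,1,0,0,0],[0,0,0,0,0,0],[0,0,0,0,0,0]]}}

```text
clock: 19.43
ee_pos: [0.5254, 0.1489, 0.3379]
ee_rot: [[0.939, 0.345, 0.001], [0.345, -0.939, 0.0], [0.001, -0.0, -1.0]]
wrist_force: [-3.4, 0.3, 9.4]
finger_gap: 0.27
grasp_force: 80.3
```

{"method": "apply_moves", "body": {"motion": [[0,0,-3,0,0,0],[0,0,-7,0,0,0],[15.4,25.9,0,0,0,0],[15.4,25.9,0,0,0,0],[15.4,25.9,0,0,0,0],[15.4,25.9,0,0,0,0],[0,0,0,0,0,0],[0,0,0,0,0,0]]}}

```text
clock: 20.1
ee_pos: [0.6201, 0.0696, 0.3454]
ee_rot: [[0.94, 0.341, -0.001], [0.341, -0.94, 0.0], [-0.001, -0.0, -1.0]]
wrist_force: [-0.9, 1.5, -1.0]
finger_gap: 0.271
grasp_force: 78.7
```

{"method": "apply_moves", "body": {"motion": [[0,0,2,0,0,0],[0,0,2,0,0,0],[0,0,0,0,0,0],[0,0,0,0,0,0]]}}

```text
clock: 20.43
ee_pos: [0.6183, 0.0731, 0.3423]
ee_rot: [[0.938, 0.346, -0.0], [0.346, -0.938, -0.0], [-0.0, 0.0, -1.0]]
wrist_force: [0.7, 0.1, -0.3]
finger_gap: 0.269
grasp_force: 78.7
```

{"method": "apply_moves", "body": {"motion": [[0,0,1,0,0,0],[0,0,0,0,0,0]]}}

```text
clock: 20.6
ee_pos: [0.6187, 0.0724, 0.3413]
ee_rot: [[0.939, 0.345, 0.0], [0.345, -0.939, -0.0], [0.0, 0.0, -1.0]]
wrist_force: [-0.2, 0.3, -1.8]
finger_gap: 0.27
grasp_force: 78.7
```

{"method": "apply_moves", "body": {"motion": [[0,0,1,0,0,0],[0,0,0,0,0,0]]}}

```text
clock: 20.77
ee_pos: [0.6189, 0.0721, 0.3402]
ee_rot: [[0.939, 0.345, -0.0], [0.345, -0.939, -0.0], [-0.0, 0.0, -1.0]]
wrist_force: [-0.4, 0.3, -1.0]
finger_gap: 0.27
grasp_force: 78.7
```

{"method": "apply_moves", "body": {"motion": [[0,0,0.8,0,0,0],[0,0,0,0,0,0]]}}

```text
clock: 20.93
ee_pos: [0.619, 0.0721, 0.3393]
ee_rot: [[0.939, 0.345, -0.0], [0.345, -0.939, -0.0], [-0.0, 0.0, -1.0]]
wrist_force: [0.9, 0.8, -1.1]
finger_gap: 0.269
grasp_force: 78.7
```

{"method": "apply_moves", "body": {"motion": [[0,0,0.6,0,0,0],[0,0,0,0,0,0]]}}

```text
clock: 21.1
ee_pos: [0.6191, 0.0721, 0.3389]
ee_rot: [[0.939, 0.345, 0.0], [0.345, -0.939, -0.0], [0.0, 0.0, -1.0]]
wrist_force: [-0.2, 0.5, -1.1]
finger_gap: 0.271
grasp_force: 78.8
```

{"method": "apply_moves", "body": {"motion": [[0,0,0.6,0,0,0],[0,0,0,0,0,0]]}}

```text
clock: 21.27
ee_pos: [0.6191, 0.0721, 0.3386]
ee_rot: [[0.939, 0.345, 0.0], [0.345, -0.939, -0.0], [0.0, 0.0, -1.0]]
wrist_force: [-0.2, -1.0, 1.4]
finger_gap: 0.27
grasp_force: 79.0
```

{"method": "apply_moves", "body": {"motion": [[0,0,-3,0,0,0],[0,0,-5,0,0,0],[-15.4,-25.9,0,0,0,0],[-15.4,-25.9,0,0,0,0],[-15.4,-25.9,0,0,0,0],[-15.4,-25.9,0,0,0,0],[0,0,0,0,0,0],[0,0,0,0,0,0]]}}

```text
clock: 21.93
ee_pos: [0.5243, 0.1499, 0.3471]
ee_rot: [[0.937, 0.348, 0.001], [0.348, -0.937, -0.001], [0.001, 0.001, -1.0]]
wrist_force: [0.8, 0.1, -1.4]
finger_gap: 0.266
grasp_force: 78.9
```

{"method": "apply_moves", "body": {"motion": [[0,0,2,0,0,0],[0,0,2,0,0,0],[0,0,0,0,0,0],[0,0,0,0,0,0]]}}

```text
clock: 22.27
ee_pos: [0.5261, 0.1472, 0.3418]
ee_rot: [[0.939, 0.343, -0.001], [0.343, -0.939, 0.0], [-0.001, -0.001, -1.0]]
wrist_force: [-0.7, -0.0, -1.1]
finger_gap: 0.271
grasp_force: 78.9
```

{"method": "apply_moves", "body": {"motion": [[0,0,1,0,0,0],[0,0,0,0,0,0]]}}

```text
clock: 22.43
ee_pos: [0.5257, 0.1478, 0.341]
ee_rot: [[0.939, 0.344, -0.001], [0.344, -0.939, 0.0], [-0.0, -0.0, -1.0]]
wrist_force: [-0.4, 0.4, -1.5]
finger_gap: 0.27
grasp_force: 78.9
```

{"method": "apply_moves", "body": {"motion": [[0,0,0.6,0,0,0],[0,0,0,0,0,0]]}}

```text
clock: 22.6
ee_pos: [0.5255, 0.1481, 0.3405]
ee_rot: [[0.939, 0.345, -0.0], [0.345, -0.939, -0.0], [-0.0, -0.0, -1.0]]
wrist_force: [0.0, -0.7, -0.8]
finger_gap: 0.272
grasp_force: 78.9
```

{"method": "apply_moves", "body": {"motion": [[0,0,0.6,0,0,0],[0,0,0,0,0,0]]}}

```text
clock: 22.77
ee_pos: [0.5255, 0.1482, 0.3401]
ee_rot: [[0.939, 0.345, 0.0], [0.345, -0.939, -0.0], [0.0, 0.0, -1.0]]
wrist_force: [0.1, 0.9, -0.9]
finger_gap: 0.271
grasp_force: 78.9
```

{"method": "apply_moves", "body": {"motion": [[0,0,0.6,0,0,0],[0,0,0,0,0,0]]}}

```text
clock: 22.93
ee_pos: [0.5255, 0.1482, 0.3397]
ee_rot: [[0.939, 0.345, 0.0], [0.345, -0.939, -0.0], [0.0, 0.0, -1.0]]
wrist_force: [-1.2, -0.6, 1.5]
finger_gap: 0.271
grasp_force: 78.9
```

{"method": "apply_moves", "body": {"motion": [[0,0,1,0,0,0],[0,0,1,0,0,0],[0,0,0,0,0,0]]}}

```text
clock: 23.18
ee_pos: [0.5256, 0.1484, 0.3385]
ee_rot: [[0.939, 0.345, 0.001], [0.345, -0.939, 0.0], [0.001, 0.0, -1.0]]
wrist_force: [-1.4, 0.4, 6.0]
finger_gap: 0.271
grasp_force: 79.6
```

{"method": "apply_moves", "body": {"motion": [[0,0,0.6,0,0,0],[0,0,0,0,0,0],[0,0,0,0,0,0]]}}

```text
clock: 23.43
ee_pos: [0.5256, 0.1485, 0.3382]
ee_rot: [[0.939, 0.345, 0.001], [0.345, -0.939, -0.0], [0.001, 0.0, -1.0]]
wrist_force: [-2.2, -0.8, 7.4]
finger_gap: 0.275
grasp_force: 79.7
```

{"method": "apply_moves", "body": {"motion": [[0,0,0.7,0,0,0],[0,0,0,0,0,0],[0,0,0,0,0,0]]}}

```text
clock: 23.68
ee_pos: [0.5257, 0.1486, 0.3377]
ee_rot: [[0.939, 0.345, 0.001], [0.345, -0.939, -0.0], [0.001, 0.0, -1.0]]
wrist_force: [-2.2, -0.2, 8.7]
finger_gap: 0.272
grasp_force: 79.9
```

{"method": "apply_moves", "body": {"motion": [[0,0,0.4,0,0,0],[0,0,0,0,0,0],[0,0,0,0,0,0]]}}

```text
clock: 23.93
ee_pos: [0.5256, 0.1486, 0.3374]
ee_rot: [[0.939, 0.345, 0.001], [0.345, -0.939, -0.0], [0.001, 0.0, -1.0]]
wrist_force: [-2.4, -1.3, 9.3]
finger_gap: 0.271
grasp_force: 79.9
```

{"method": "apply_moves", "body": {"motion": [[0,0,-4,0,0,0],[0,0,-15,0,0,0],[0,0,-24,0,0,0],[0,0,-24,0,0,0],[-15,25,0,0,0,0],[-15,25,0,0,0,0],[-15,25,0,0,0,0],[-15,25,0,0,0,0]]}}

```text
clock: 24.6
ee_pos: [0.5031, 0.0324, 0.4026]
ee_rot: [[0.939, 0.345, 0.0], [0.345, -0.939, -0.0], [-0.0, 0.0, -1.0]]
wrist_force: [1.1, 0.0, 0.1]
finger_gap: 0.274
grasp_force: 78.9
```

{"method": "apply_moves", "body": {"motion": [[-17,28,0,0,0,0],[-17,28,0,0,0,0],[-17,28,0,0,0,0],[-17,28,0,0,0,0],[-17,28,0,0,0,0],[-17,28,0,0,0,0],[-17,28,0,0,0,0],[-17,28,0,0,0,0]]}}

```text
clock: 25.27
ee_pos: [0.4524, -0.225, 0.4025]
ee_rot: [[0.939, 0.345, -0.0], [0.345, -0.939, -0.0], [-0.0, 0.0, -1.0]]
wrist_force: [1.0, -0.3, -1.1]
finger_gap: 0.27
grasp_force: 78.9
```

{"method": "apply_moves", "body": {"motion": [[-8,13,0,0,0,7],[-8,13,0,0,0,7],[0,0,0,0,0,7],[0,0,0,0,0,7],[0,0,0,0,0,7],[0,0,0,0,0,7],[0,0,0,0,0,0],[0,0,0,0,0,0]]}}

```text
clock: 25.93
ee_pos: [0.4452, -0.2529, 0.4025]
ee_rot: [[0.93, -0.369, -0.0], [-0.369, -0.93, 0.0], [-0.0, 0.0, -1.0]]
wrist_force: [-0.5, -0.4, -0.9]
finger_gap: 0.268
grasp_force: 78.8
```

```bash
python3 - <<'E'
from h import *
s=robot.sense();C=cam("wrist",s);R=np.array(s["ee_rot"]);t=tip(s);print(s["ee_pos"],t,R.round(3).tolist())
H=np.array([.4480,-.2535])
for n in("scene","side","wrist"):
    im=robot.grab_frame(n);c=cam(n,s);cv2.imwrite(f"pics/f_{n}.png",im[...,::-1])
    g=cv2.cvtColor(im,cv2.COLOR_RGB2HSV)
    u,v=np.round(proj(np.r_[H,.065],c)[0]).astype(int);r=8 if n!="wrist" else 16
    V=g[v-r:v+r+1,u-r:u+r+1,2].astype(float);m=V<np.median(V)*.62
    m=(cv2.connectedComponents(m.astype(np.uint8))[1])
    ids=[i for i in range(1,m.max()+1)];b=max(ids,key=lambda i:(m==i).sum()) if ids else 0
    y,x=np.nonzero(m==b);uv=(x.mean()+u-r,y.mean()+v-r)
    print(n,"pred",(u,v),"hole",np.round(uv,1),len(x),back(uv,.065,c).round(4),"tip pred",proj(t,c)[0].round(1))
a,b,w=[cv2.imread(f"pics/f_{n}.png") for n in("scene","side","wrist")]
cv2.imwrite("pics/p5.png",np.hstack([cv2.resize(q,(266,400),interpolation=cv2.INTER_CUBIC) for q in(a[180:280,155:222],b[300:400,207:274],w[160:360,250:383])]))
E
```

```text
[ 0.44520784 -0.25293392  0.40246677] [ 0.445092   -0.25289274  0.1509668 ] [[0.93, -0.369, -0.0], [-0.369, -0.93, 0.0], [-0.0, 0.0, -1.0]]
scene pred (np.int64(197), np.int64(237)) hole [196.4 236.7] 9 [ 0.4471 -0.2543  0.065 ] tip pred [188.8 214.4]
side pred (np.int64(243), np.int64(368)) hole [240. 369.] 1 [ 0.443  -0.2553  0.065 ] tip pred [235.9 330.3]
wrist pred (np.int64(316), np.int64(213)) hole [316.5 213.1] 295 [ 0.4481 -0.254   0.065 ] tip pred [316.6 254.7]
```

View pics/p5.png

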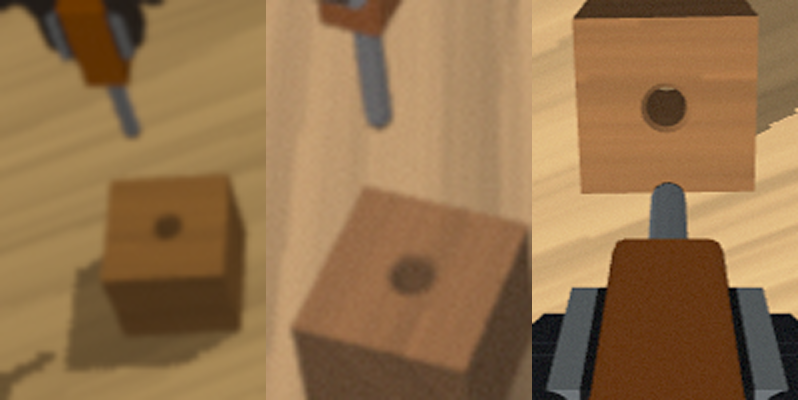

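Hole appears at scene (197,237), side (244,369) and wrist (316.5,213); the tip is about 3 mm short along tool x. I'll go to just above it and check.

{"method": "apply_moves", "body": {"motion": [[3,-0.7,20,0,0,0],[0,0,20,0,0,0],[0,0,20,0,0,0],[0,0,15,0,0,0],[0,0,4,0,0,0],[0,0,0,0,0,0],[0,0,0,0,0,0]]}}

```text
clock: 26.67
ee_pos: [0.4486, -0.2536, 0.3245]
ee_rot: [[0.928, -0.371, 0.001], [-0.371, -0.928, -0.0], [0.001, 0.0, -1.0]]
wrist_force: [0.2, -0.1, -0.7]
finger_gap: 0.269
grasp_force: 78.8
```

```bash
python3 - <<'E'
from h import *
s=robot.sense();print(s["ee_pos"],tip(s),s["wrist_force"])
for n in("scene","side","wrist"):
    im=robot.grab_frame(n);cv2.imwrite(f"pics/g_{n}.png",im[...,::-1])
    c=cam(n,s);print(n,"tip",proj(tip(s),c)[0].round(1),"hole",proj([.4483,-.2538,.065],c)[0].round(1))
a,b,w=[cv2.imread(f"pics/g_{n}.png") for n in("scene","side","wrist")]
cv2.imwrite("pics/p6.png",np.hstack([cv2.resize(q,(266,400),interpolation=cv2.INTER_CUBIC) for q in(a[180:280,162:229],b[300:400,207:274],w[160:360,250:383])]))
E
```

```text
[ 0.44861165 -0.25359537  0.32446869] [ 0.44879434 -0.25370172  0.07296878] [ 0.18019541 -0.09167769 -0.73629641]
scene tip [196.2 235.3] hole [196.8 237. ]
side tip [243.3 364.6] hole [243.5 367.9]
wrist tip [316.5 254.7] hole [317.  250.8]
```

View pics/p6.png

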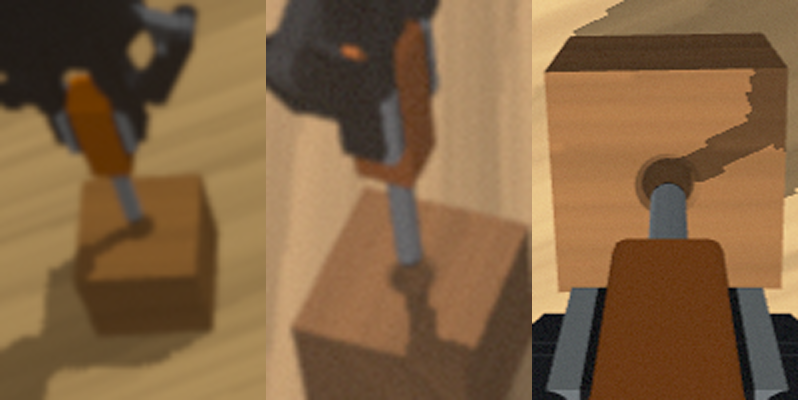

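Scene, side and wrist crops all show the tip just above the hole, within a millimetre. Lowering.

{"method": "apply_moves", "body": {"motion": [[0,-0.5,5,0,0,0],[0,0,5,0,0,0],[0,0,5,0,0,0],[0,0,5,0,0,0],[0,0,0,0,0,0]]}}

```text
clock: 27.23
ee_pos: [0.448, -0.2528, 0.3023]
ee_rot: [[0.928, -0.372, -0.002], [-0.372, -0.928, 0.001], [-0.002, -0.0, -1.0]]
wrist_force: [-0.1, 0.1, -1.0]
finger_gap: 0.271
grasp_force: 78.8
```

{"method": "apply_moves", "body": {"motion": [[0,0,5,0,0,0],[0,0,5,0,0,0],[0,0,0,0,0,0]]}}

```text
clock: 27.48
ee_pos: [0.4481, -0.2529, 0.2926]
ee_rot: [[0.928, -0.372, -0.002], [-0.372, -0.928, 0.001], [-0.002, -0.0, -1.0]]
wrist_force: [-0.3, 0.0, -1.8]
finger_gap: 0.272
grasp_force: 78.8
```

Inside the hole with no side force.

{"method": "apply_moves", "body": {"motion": [[0,0,6,0,0,0],[0,0,6,0,0,0],[0,0,6,0,0,0],[0,0,6,0,0,0],[0,0,5,0,0,0],[0,0,0,0,0,0],[0,0,0,0,0,0]]}}

```text
clock: 28.07
ee_pos: [0.4484, -0.2529, 0.2643]
ee_rot: [[0.928, -0.372, -0.001], [-0.372, -0.928, 0.0], [-0.001, -0.0, -1.0]]
wrist_force: [-0.3, 0.3, -1.3]
finger_gap: 0.271
grasp_force: 78.8
```

{"method": "apply_moves", "body": {"motion": [[0,0,2,0,0,0],[0,0,1.5,0,0,0],[0,0,0,0,0,0],[0,0,0,0,0,0]]}}

```text
clock: 28.4
ee_pos: [0.4485, -0.253, 0.2614]
ee_rot: [[0.928, -0.372, 0.0], [-0.372, -0.928, -0.0], [0.0, 0.0, -1.0]]
wrist_force: [0.3, 0.0, -1.3]
finger_gap: 0.273
grasp_force: 78.8
```

{"method": "apply_moves", "body": {"motion": [[0,0,1,0,0,0],[0,0,1,0,0,0],[0,0,0,0,0,0]]}}

```text
clock: 28.65
ee_pos: [0.4484, -0.253, 0.2592]
ee_rot: [[0.928, -0.372, -0.0], [-0.372, -0.928, -0.0], [-0.0, 0.0, -1.0]]
wrist_force: [0.9, -0.1, -1.6]
finger_gap: 0.27
grasp_force: 78.8
```

{"method": "apply_moves", "body": {"motion": [[0,0,1,0,0,0],[0,0,0,0,0,0],[0,0,0,0,0,0]]}}

```text
clock: 28.9
ee_pos: [0.4485, -0.253, 0.259]
ee_rot: [[0.928, -0.372, -0.0], [-0.372, -0.928, -0.0], [-0.0, 0.0, -1.0]]
wrist_force: [-3.2, 1.1, 5.6]
finger_gap: 0.27
grasp_force: 79.7
```

{"method": "apply_moves", "body": {"motion": [[0,0,-0.5,0,0,0],[0,0,0,0,0,0],[0,0,0,0,0,0],[0,0,0,0,0,0],[0,0,0,0,0,0],[0,0,0,0,0,0],[0,0,0,0,0,0],[0,0,0,0,0,0]], "claw": -1}}

```text
clock: 29.57
ee_pos: [0.4485, -0.253, 0.2588]
ee_rot: [[0.928, -0.372, -0.0], [-0.372, -0.928, -0.0], [-0.0, 0.0, -1.0]]
wrist_force: [-0.4, -0.2, 0.3]
finger_gap: 0.995
grasp_force: 0.0
```

{"method": "apply_moves", "body": {"motion": [[0,0,-10,0,0,0],[0,0,-20,0,0,0],[0,0,-25,0,0,0],[0,0,-25,0,0,0],[0,0,-25,0,0,0],[0,0,-25,0,0,0],[0,0,-15,0,0,0],[0,0,0,0,0,0]]}}

```text
clock: 30.23
ee_pos: [0.4495, -0.2532, 0.4087]
ee_rot: [[0.928, -0.372, 0.007], [-0.372, -0.928, -0.004], [0.008, 0.002, -1.0]]
wrist_force: [1.1, -0.3, -0.3]
finger_gap: 0.999
grasp_force: 0.0
```

```bash
python3 - <<'E'
from h import *
a=[robot.grab_frame(n)[...,::-1] for n in("scene","side","wrist")]
cv2.imwrite("pics/p7.png",np.hstack([cv2.resize(a[0][160:300,150:420],(400,300)),cv2.resize(a[1][170:420,200:400],(200,300)),cv2.resize(a[2][120:320,220:420],(200,300))]))
s=robot.sense();print(s["clock"],s["wrist_force"],s["finger_gap"])
E
```

```text
30.3833 [-0.25381567  0.94337067 -0.77500868] 1.000454652685295
```

View pics/p7.png

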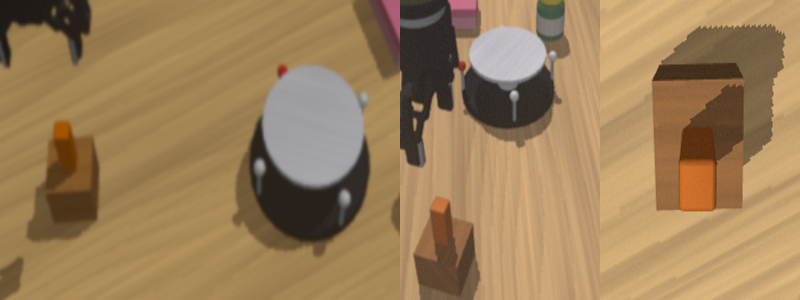

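The probe stands upright and seated in its holder (scene about (192,228), side about (241,352)). The gripper is clear and the plate looks level.

```bash
python3 -c "
from cell import robot
print(robot.sign_off())"
```

```text
the job is handed in; nothing more can be done
None
```

Job handed in at about 30 s: all four spots were touched in order from the red stud, and the high side (midway between spots 4 and 1) was pressed down with about 10–11 N. A check mid-press showed about 0.5° of tilt left; I pressed about 0.5 mm more but didn't re-measure, so the plate should be well within one degree, and the probe is back in its holder.

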